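Find the rocking corner of a jig plate and press its shim flat

ROBOT

A 7-joint arm with a two-finger parallel gripper is mounted at the origin on a cart in front of the work surface, level with it; the furniture and walls round the work are solid. World frame = base frame: x ahead of the robot, y to its left, z up, the work surface at z = 0. Lengths are in m, angles in rad, forces in N, time in s.
With the tool pointing down it reaches from about 0.4 to 0.85 m from the base axis. Payload 10.4 kg.
Tool frame: the origin (TCP) lies between the finger pads; the fingertips stand 19 mm ahead of it and the grasp point (between the pads) is the TCP (manip.tip_reach is the z of the fingertips in the tool frame, in m); z points along the fingers, y is the direction in which the jaws open and shut (so a half turn about z gives the same grasp; the last joint's range is limited). The gripper opens to 85 mm and grips with 20 to 120 N. Pads are 22 mm wide; open, the fingers measure 114 mm over their backs; the gripper's body (76 mm by 85 mm) begins 54 mm behind the grasp point. The pads swing forward as they close: fully open they stand 13 mm farther back than shut.
Start: joints at [1.156, 0.332, -0.065, 1.46, 0.022, 1.35, -0.088], TCP at [0.239, -0.578, 0.25] pointing down, gripper open.
Joint ranges: [-2.6, 2.6], [-0.5, 2.12], [-1.47, 1.34], [0.16, 2.42], [-1.27, 4.41], [0.06, 2.06], [-2.6, 2.6]. Speed limits (rad/s): [2.22, 2.22, 2.79, 2.79, 3.14, 3.14, 3.14].

INTERFACE

Orientations are given as a unit quaternion [x, y, z, w].
In Python, from workcell import sensors, cams, manip gives the robot as it stands.
- The arm moves only by the shell command python3 -m jog 'ROWS' [FORCE]. ROWS is JSON, a list of rows, each a list of 3 entries, a list of its own where there are three numbers: the shift along the world's x, y, z in m, then the turn, a rotation vector about the world's x, y, z in rad, then the opening in per cent of the stroke, from 0 (shut) to 100 (fully open). In form: [[[dx, dy, dz], [wx, wy, wz], grip], ...]. A call has 1 to 5 rows; each row shifts and turns the pose as measured when the row begins; what a row does not reach is not made up. A row lasts 1/8 s, in which the tool goes at most 62.5 mm and 10.7 degrees, less where a joint would pass 70% of its speed; a pose out of reach is approached as far as the arm can. A call with a gripper value outside its range is refused whole. The fingers move at their own pace and stop on an object; FORCE is the grip in N (left out, the last holds). Time passes only in rows, so rows that do not move let the fingers close. It gives the time, the measured TCP pose, the force and the opening at its end, in the units of the state.
- sensors.get_obs(): the state, without advancing time (a new reading comes with each control period).
- cams.camera(name): name is "scene" or "top"; returns (picture, depth): 384x512x3 uint8, red, green, blue; 384x512 float32, m along the optical axis (not along the pixel's ray), 0 where there is no reading.
- cams.camera_model(name): a dict with "intrinsics" (3x3 intrinsics, pixels), "k1" (the pictures are not rectified: a ray, as slopes to the right and down, at radius r is drawn at 1 + k1 r^2 times it, then the intrinsics apply), "view" (4x4, takes a point from world to camera coordinates). Camera axes: x right, y down, z forward; pixel columns grow to the right and rows downward; lengths in m; the calibration is good to about 2 mm. A picture is of the moment at which its call begins. camera_model takes no time and is no camera call.
- manip.hand_in(): hands the job in, once; it reports no verdict.
The state is a dict: "clock": time; "joint_pos": joint angles; "joint_velocities": joint speeds; "tau": joint torques, N m; "position": TCP position; "ee_rot": TCP orientation; "ft_force": force on the tool from outside, world axes, zero at the start; "torque": the same for the moment, N m; "grip_width": opening from 0.0 (shut) to 1.0 (fully open).
Only numpy, scipy, OpenCV 4.12 (cv2) and the standard library are available. Lean on these libraries where they do the work, as an engineer would, in place of code of your own. Each camera call takes 0.05 s, during which the arm holds its last target.

TASK

One corner of the jig plate rocks: press down on the blue corner spots with a closed fingertip until you find the corner that sinks, and only then press the brass shim tab beside that corner down flat. Leave the other three tabs standing. Only press: do not lift the plate or knock the other things on the bench about.

Things in the scene. Friction and masses are not known exactly. Their poses are not given: they have to be found in the camera images.
- jig_base: fixed dark steel base of the jig, 160 x 288 x 10 mm (x, y, z), on the bench; origin at the centre of its underside, x across the short side (away from the robot at yaw 0), y along the long side (left). It stands in a different place and turned up to 0.35 rad each time.
- jig_plate: loose aluminium plate 130 x 170 x 12 mm on four hidden feet, in low stops on the base; about 0.85 kg with the white mould block (45 x 100 x 30 mm) clamped on its middle. Origin: centre of its underside, axes as the base; top face 42 mm above the bench. One corner, a different one each time, has a sprung foot with a 6 mm gap; the others are firm. Nothing outside shows which.
- corner_1 (a point): blue spot, 20 mm across, on top of the plate at its far left corner (plate frame 45, 65 mm), where to press; belongs with tab_1. If this is the corner that gives, it sinks about 5 mm under 5 to 8 N (the opposite corner rises) and comes back up when let go; a firm one gives under 1 mm at 10 N. Clear above.
- corner_2 (a point): blue spot, 20 mm across, on top of the plate at its far right corner (plate frame 45, -65 mm), where to press; belongs with tab_2. If this is the corner that gives, it sinks about 5 mm under 5 to 8 N (the opposite corner rises) and comes back up when let go; a firm one gives under 1 mm at 10 N. Clear above.
- corner_3 (a point): blue spot, 20 mm across, on top of the plate at its near right corner (plate frame -45, -65 mm), where to press; belongs with tab_3. If this is the corner that gives, it sinks about 5 mm under 5 to 8 N (the opposite corner rises) and comes back up when let go; a firm one gives under 1 mm at 10 N. Clear above.
- corner_4 (a point): blue spot, 20 mm across, on top of the plate at its near left corner (plate frame -45, 65 mm), where to press; belongs with tab_4. If this is the corner that gives, it sinks about 5 mm under 5 to 8 N (the opposite corner rises) and comes back up when let go; a firm one gives under 1 mm at 10 N. Clear above.
- tab_1 (a point): press point on top of the brass shim tab by the far left corner, 30 mm out from its hinge, 15 mm short of its round outer end. Tab 20 mm wide, 3 mm thick, sloping up away from the plate to about 50 mm above the bench. Hinge along base x at base frame (35, 97), 27 mm up. When flat this point is at base frame (35, 127), 28.5 mm up; it moves about 4 mm outward on the way down.
- tab_2 (a point): press point on top of the brass shim tab by the far right corner, 30 mm out from its hinge, 15 mm short of its round outer end. Tab 20 mm wide, 3 mm thick, sloping up away from the plate to about 50 mm above the bench. Hinge along base x at base frame (35, -97), 27 mm up. When flat this point is at base frame (35, -127), 28.5 mm up; it moves about 4 mm outward on the way down.
- tab_3 (a point): press point on top of the brass shim tab by the near right corner, 30 mm out from its hinge, 15 mm short of its round outer end. Tab 20 mm wide, 3 mm thick, sloping up away from the plate to about 50 mm above the bench. Hinge along base x at base frame (-35, -97), 27 mm up. When flat this point is at base frame (-35, -127), 28.5 mm up; it moves about 4 mm outward on the way down.
- tab_4 (a point): press point on top of the brass shim tab by the near left corner, 30 mm out from its hinge, 15 mm short of its round outer end. Tab 20 mm wide, 3 mm thick, sloping up away from the plate to about 50 mm above the bench. Hinge along base x at base frame (-35, 97), 27 mm up. When flat this point is at base frame (-35, 127), 28.5 mm up; it moves about 4 mm outward on the way down.
- shim_1 (a joint): hinge of the far left shim tab, rad: 0 to 0.1 as it stands up at the start, 0.5 fully flat. Stiff by friction (0.20 N m, about 6 to 7 N at the press point) and stays where it is left; when flat, its inner end lies just under the plate corner and stops the corner from sinking.
- shim_2 (a joint): hinge of the far right shim tab, rad: 0 to 0.1 as it stands up at the start, 0.5 fully flat. Stiff by friction (0.20 N m, about 6 to 7 N at the press point) and stays where it is left; when flat, its inner end lies just under the plate corner and stops the corner from sinking.
- shim_3 (a joint): hinge of the near right shim tab, rad: 0 to 0.1 as it stands up at the start, 0.5 fully flat. Stiff by friction (0.20 N m, about 6 to 7 N at the press point) and stays where it is left; when flat, its inner end lies just under the plate corner and stops the corner from sinking.
- shim_4 (a joint): hinge of the near left shim tab, rad: 0 to 0.1 as it stands up at the start, 0.5 fully flat. Stiff by friction (0.20 N m, about 6 to 7 N at the press point) and stays where it is left; when flat, its inner end lies just under the plate corner and stops the corner from sinking.
- gauge_1 (a joint): drop gauge, a small friction pin hidden under the far left corner of the plate, m: 0 at the start; reads how far that corner has been pushed down so far (it stays down), about 0.005 once the corner that gives has been pressed to its stop, under 0.0015 at firm corners.
- gauge_2 (a joint): drop gauge, a small friction pin hidden under the far right corner of the plate, m: 0 at the start; reads how far that corner has been pushed down so far (it stays down), about 0.005 once the corner that gives has been pressed to its stop, under 0.0015 at firm corners.
- gauge_3 (a joint): drop gauge, a small friction pin hidden under the near right corner of the plate, m: 0 at the start; reads how far that corner has been pushed down so far (it stays down), about 0.005 once the corner that gives has been pressed to its stop, under 0.0015 at firm corners.
- gauge_4 (a joint): drop gauge, a small friction pin hidden under the near left corner of the plate, m: 0 at the start; reads how far that corner has been pushed down so far (it stays down), about 0.005 once the corner that gives has been pressed to its stop, under 0.0015 at firm corners.
- blue_knob: loose round blue knob, 38 mm across, 21 mm high, in front of the base; a bystander; origin under its centre.
- green_disc: loose pale green disc knob, 42 mm across, 11 mm high, behind the base; a bystander; origin under its centre.
- clip_blank: loose flat pale blue and white open clip, 51 x 110 x 11 mm, behind the base; a bystander; origin under its centre.
- knob_violet: loose round violet knob, 44 mm across, 24 mm high, to the left of the jig; a bystander; origin under its centre.
- green_clip: loose bright green clip, 32 x 45 x 40 mm, to the right of the jig; a bystander; origin under its centre.
- mould_small: loose small white mould block 36 x 50 x 34 mm, at the front right; a bystander; origin under its centre.
Things that resemble listed ones, but are neither listed nor needed, are in the scene too. Of the things that look like the jig_plate, the larger one is meant.

How it is judged:
By the outcome, as a careful person would: the job done as asked, in the order asked, and still so for the second after the job is handed in, with the robot touching nothing.
It also fails if it takes over 51 s, if anything falls off the work surface, if the arm or the gripper's body presses on something with over 40 N, if the wrist force passes 120 N, or if a joint passes its speed limit or range.

## Working session

There is one attempt and no reset: what is moved stays moved. The work goes in short steps, Python scripts to look and compute and a shell command to move; the robot and the scene stay as the last step left them, time stands still between calls to the robot, and variables do not carry over. Pictures are saved under pics/ and viewed, and the job is handed in when it is done.

```bash
ls; mkdir -p pics; python3 - <<'E'
from workcell import sensors,cams,manip
import cv2
o=sensors.get_obs();print(o)
print(manip.tip_reach)
for n in ["scene","top"]:
    p,d=cams.camera(n);cv2.imwrite(f"pics/{n}0.png",p[:,:,::-1])
    import numpy as np; np.save(f"{n}0.npy",d)
    print(cams.camera_model(n))
E
```

```text
pics
{'clock': 0.0, 'joint_pos': array([ 1.1563952 ,  0.33287429, -0.06465838,  1.46096623,  0.02159838,
        1.34990282, -0.08848451]), 'joint_velocities': array([-0.00173305,  0.00042507,  0.0009477 , -0.00016998, -0.00121967,
       -0.0010875 , -0.00170859]), 'tau': array([-1.69085688e-04, -6.25456166e+01,  4.92401782e-02, -3.91603410e+01,
        1.61472335e-02,  9.92636138e-03,  2.96933899e-05]), 'position': array([ 0.23849424, -0.57731783,  0.24950241]), 'ee_rot': array([ 9.80872776e-01,  1.94648576e-01, -1.81009809e-04, -7.04936917e-04]), 'ft_force': array([ 0.56078697, -0.63089018, -0.31686291]), 'torque': array([-0.01393138,  0.00033875, -0.05409553]), 'grip_width': 0.9985113224043954}
0.019
{'intrinsics': array([[485.6191273 ,   0.        , 255.7501639 ],
       [  0.        , 485.6191273 , 192.11145571],
       [  0.        ,   0.        ,   1.        ]]), 'k1': -0.1686279665705679, 'view': array([[ 0.86993183, -0.49248847, -0.02595622, -0.5448046 ],
       [-0.22711814, -0.35335241, -0.90750175,  0.13228628],
       [ 0.43776245,  0.79535978, -0.41924558,  1.14980739],
       [ 0.        ,  0.        ,  0.        ,  1.        ]])}
{'intrinsics': array([[474.50069491,   0.        , 255.60245812],
       [  0.        , 474.50069491, 193.44504873],
       [  0.        ,   0.        ,   1.        ]]), 'k1': -0.14650812873478203, 'view': array([[-0.00345391, -0.99983544, -0.01780904, -0.13933874],
       [-0.98735617,  0.00623213, -0.15839493,  0.55517545],
       [ 0.15847985,  0.01703679, -0.98721522,  1.20790629],
       [ 0.        ,  0.        ,  0.        ,  1.        ]])}
```

View pics/top0.png

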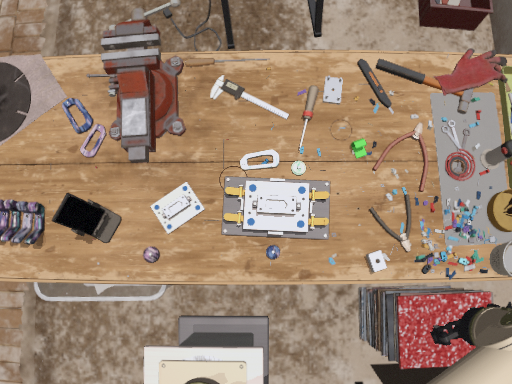

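View pics/scene0.png

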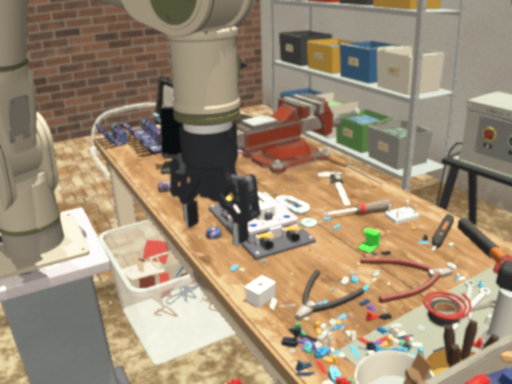

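```bash
python3 - <<'E'
import cv2
p=cv2.imread("pics/top0.png")
c=cv2.resize(p[165:250,140:340],None,fx=4,fy=4,interpolation=cv2.INTER_CUBIC);cv2.imwrite("pics/crop0.png",c)
E
```

```text
(no output)
```

View pics/crop0.png

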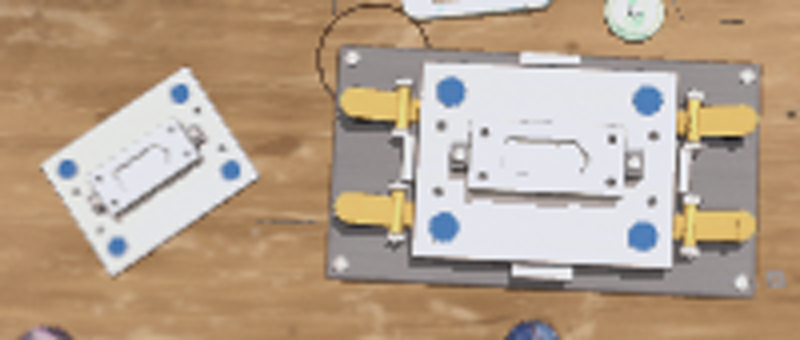

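The candidates are a plate at top-image (177,207) and one at (277,205). The first is small, has no base and has no tabs. The second is larger and sits on the dark base with four brass tabs, so it's the one meant. Its spots in the crop are c1 (451,92), c2 (648,100), c3 (642,236) and c4 (444,227).

```bash
cat > h.py <<'E'
import numpy as np,cv2
from workcell import sensors,cams,manip
def px2w(n,uv,z):
    m=cams.camera_model(n);K=m["intrinsics"];V=m["view"]
    q=np.array([(uv[0]-K[0,2])/K[0,0],(uv[1]-K[1,2])/K[1,1]]);s=q.copy()
    for _ in range(20): s=q/(1+m["k1"]*(s@s))
    R=V[:3,:3];C=-R.T@V[:3,3];d=R.T@np.array([s[0],s[1],1]);return C+d*(z-C[2])/d[2]
def w2px(n,P):
    m=cams.camera_model(n);K=m["intrinsics"];V=m["view"]
    c=V[:3,:3]@np.asarray(P)+V[:3,3];s=c[:2]/c[2];s=s*(1+m["k1"]*(s@s));return K[:2,:2]@s+K[:2,2]
E
python3 - <<'E'
from h import *
p=cv2.imread("pics/top0.png");hsv=cv2.cvtColor(p,cv2.COLOR_BGR2HSV)
m=cv2.inRange(hsv,(100,120,100),(118,255,255));m[:180]=0;m[235:]=0;m[:,:240]=0;m[:,310:]=0
n,l,s,c=cv2.connectedComponentsWithStats(m)
print(s[1:,4],c[1:])
cr=[(451,92),(648,100),(642,236),(444,227)]
man=[((a+.5)/4+139.5,(b+.5)/4+164.5) for a,b in cr]
W=np.array([px2w("top",u,.042) for u in man]);print(man);print(W)
pl=np.array([(45,65),(45,-65),(-45,-65),(-45,65)])/1000
ctr=W[:,:2].mean(0);a=W[:,:2]-ctr
th=np.arctan2((pl[:,0]*a[:,1]-pl[:,1]*a[:,0]).sum(),(pl*a).sum());print("ctr",ctr,"yaw",th)
R=np.array([[np.cos(th),-np.sin(th)],[np.sin(th),np.cos(th)]])
print("res",(pl@R.T+ctr-W[:,:2])*1000)
bl=np.array([(35,127),(35,-127),(-35,-127),(-35,127)])/1000
print("spots",pl@R.T+ctr);print("tabsflat",bl@R.T+ctr)
b2=np.array([(35,123),(35,-123),(-35,-123),(-35,123)])/1000
for q in b2@R.T+ctr: print((w2px("top",[*q,.043])-[139.5,164.5])*4)
# hardware base corners
for q in np.array([(80,144),(80,-144),(-80,-144),(-80,144)])/1000@R.T+ctr: print("base",(w2px("top",[*q,.01])-[139.5,164.5])*4)
d=np.load("top0.npy")
for u in man: print(d[int(round(u[1])),int(round(u[0]))],)
V=cams.camera_model("top")["view"]
for w in W: print((V[:3,:3]@w+V[:3,3])[2])
o=sensors.get_obs();from scipy.spatial.transform import Rotation as Ro
print(Ro.from_quat(o["ee_rot"]).as_matrix())
E
```

```text
[32 32 31 33] [[252.5        187.5       ]
 [301.5        189.5       ]
 [250.61290323 221.25806452]
 [300.24242424 223.42424242]]
[(252.375, 187.625), (301.625, 189.625), (300.125, 223.625), (250.625, 221.375)]
[[ 0.57028949 -0.133545    0.042     ]
 [ 0.5641006  -0.26361799  0.042     ]
 [ 0.47407069 -0.25807108  0.042     ]
 [ 0.48074625 -0.12874948  0.042     ]]
ctr [ 0.52230176 -0.19599589] yaw -0.05213887904746951
res [[ 0.33861063  0.11559903]
 [-0.24748528  0.36524481]
 [-0.09527694 -0.49129511]
 [ 0.0041516   0.01045128]]
spots [[ 0.5706281  -0.1334294 ]
 [ 0.56385311 -0.26325274]
 [ 0.47397542 -0.25856237]
 [ 0.4807504  -0.12873903]]
tabsflat [[ 0.56387283 -0.0709925 ]
 [ 0.55063556 -0.32464734]
 [ 0.48073068 -0.32099927]
 [ 0.49396796 -0.06734444]]
[362.88883966 102.70294569]
[735.35825527 119.55310189]
[732.44408399 225.22135331]
[356.83009628 207.97562312]
base [339.41302555  44.32104632]
base [761.83228021  63.27320853]
base [755.76993669 298.62126334]
base [325.43615853 278.66294468]
1.2552992
1.2514708
1.2327486
1.245596
1.254547469332135
1.251350629710411
1.237177205060874
1.2404383703488784
[[ 9.24209422e-01  3.81885713e-01 -4.96259438e-04]
 [ 3.81886035e-01 -9.24208716e-01  1.14269349e-03]
 [-2.22689801e-05 -1.24560264e-03 -9.99999224e-01]]
```

The model projects onto the tabs and base corners well, with residuals under 0.5 mm. I'll shut the gripper, turn it to align with the plate and move over corner_2.

```bash
python3 -m jog '[[[0.03,0.03,0],[0,0,-0.15],0],[[0.045,0.04,0],[0,0,-0.15],0],[[0.045,0.04,0],[0,0,-0.14],0],[[0.045,0.04,0],[0,0,0],0],[[0.045,0.04,0],[0,0,0],0]]'; python3 -m jog '[[[0.045,0.04,0],[0,0,0],0],[[0.04,0.04,0],[0,0,0],0]]'
```

```text
clock: 0.72
position: [0.4477, -0.3846, 0.2472]
ee_rot: [0.999, -0.037, -0.002, -0.002]
ft_force: [0.1, -0.7, -0.9]
grip_width: 0.0
clock: 0.98
position: [0.535, -0.3013, 0.2467]
ee_rot: [0.999, -0.037, -0.002, -0.002]
ft_force: [0.2, -0.6, 0.4]
grip_width: -0.0
```

```bash
python3 -m jog '[[[0.029,0.038,-0.02],[0,0,0.02],0],[[0,0,-0.05],[0,0,0],0],[[0,0,-0.05],[0,0,0],0],[[0,0,-0.03],[0,0,0],0],[[0,0,0],[0,0,0],0]]'
```

```text
clock: 1.6
position: [0.5676, -0.2544, 0.0912]
ee_rot: [1.0, -0.022, -0.002, -0.003]
ft_force: [-0.5, 0.5, 0.9]
grip_width: 0.001
```

```bash
python3 -m jog '[[[-0.004,-0.009,-0.015],[0.004,-0.004,0],0],[[0,0,0],[0,0,0],0]]'; python3 - <<'E'
from h import *
for n in ["scene","top"]:
    p,d=cams.camera(n);c=(p[170:280,180:330] if n=="scene" else p[160:250,210:340])
    cv2.imwrite(f"pics/{n}1.png",cv2.resize(c[:,:,::-1],None,fx=5,fy=5,interpolation=cv2.INTER_CUBIC))
E
```

```text
clock: 1.85
position: [0.564, -0.265, 0.0773]
ee_rot: [1.0, -0.022, 0.001, -0.005]
ft_force: [-0.5, -0.5, 0.0]
grip_width: -0.003
```

View pics/scene1.png

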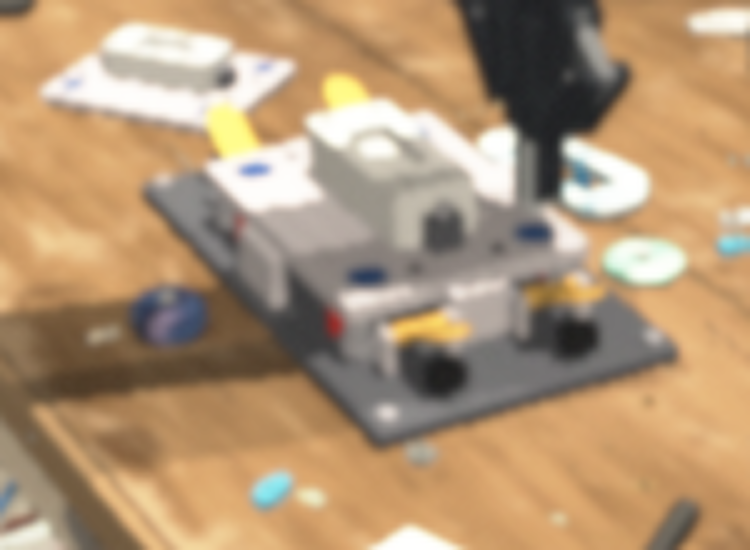

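View pics/top1.png

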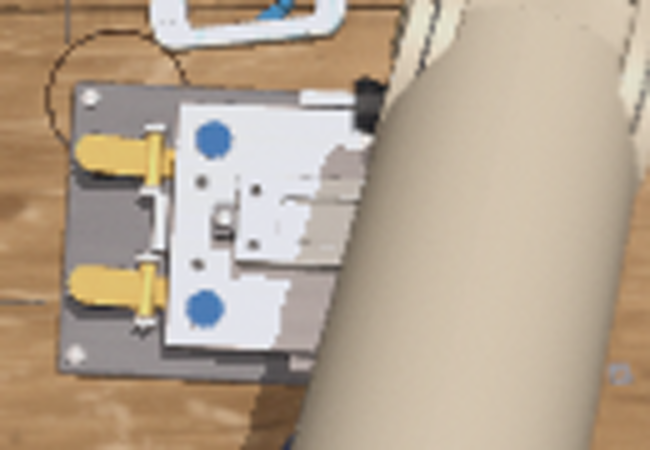

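The fingertip is over corner_2 (scene crop ~(535,200) above the spot at (533,232)). I'll correct the tilt and press in small steps.

```bash
python3 -m jog '[[[0,0.0015,-0.008],[-0.01,0,0],0],[[0,0,-0.006],[0,0,0],0],[[0,0,0],[0,0,0],0]]'; for i in 1 2 3; do python3 -m jog '[[[0,0,-0.0015],[0,0,0],0]]'; done
```

```text
clock: 2.33
position: [0.5667, -0.2621, 0.0656]
ee_rot: [1.0, -0.021, 0.003, 0.001]
ft_force: [0.4, -0.8, 0.0]
grip_width: 0.002
clock: 2.45
position: [0.5669, -0.262, 0.0642]
ee_rot: [1.0, -0.021, 0.004, 0.001]
ft_force: [0.1, -0.4, -0.4]
grip_width: 0.003
clock: 2.58
position: [0.5669, -0.262, 0.0627]
ee_rot: [1.0, -0.021, 0.004, 0.001]
ft_force: [0.1, 0.4, 0.1]
grip_width: -0.002
clock: 2.7
position: [0.567, -0.262, 0.0611]
ee_rot: [1.0, -0.021, 0.004, 0.001]
ft_force: [0.2, 0.5, 2.5]
grip_width: 0.001
```

```bash
for i in 1 2 3 ; do python3 -m jog '[[[0,0,-0.0012],[0,0,0],0]]' | grep -E "pos|ft_"; done
```

```text
position: [0.5671, -0.2622, 0.0602]
ft_force: [-1.2, 0.1, 3.4]
position: [0.5673, -0.2623, 0.0593]
ft_force: [-1.7, 1.1, 4.7]
position: [0.5673, -0.2623, 0.0583]
ft_force: [-0.7, -0.3, 4.4]
```

```bash
for i in 1 2 3 4 5; do python3 -m jog '[[[0,0,-0.0012],[0,0,0],0]]' | grep -E "pos|ft_"; done
```

```text
position: [0.5675, -0.2624, 0.0574]
ft_force: [-1.2, 1.2, 6.4]
position: [0.5676, -0.2625, 0.0565]
ft_force: [-3.2, 0.8, 9.4]
position: [0.5677, -0.2626, 0.0562]
ft_force: [-6.8, 2.4, 16.0]
position: [0.5678, -0.2626, 0.0562]
ft_force: [-6.7, 2.1, 16.2]
position: [0.5678, -0.2626, 0.0562]
ft_force: [-7.4, 2.7, 15.6]
```

Corner_2 sank about 5 mm (TCP z 61.1 to 56.2 mm) under 3–9 N, then met a hard stop. I'll release slowly to see whether it springs back.

```bash
python3 - <<'E'
from h import *
p,d=cams.camera("scene");c=p[170:280,180:330]
cv2.imwrite("pics/scene2.png",cv2.resize(c[:,:,::-1],None,fx=5,fy=5,interpolation=cv2.INTER_CUBIC))
E
for i in 1 2 3 4 ; do python3 -m jog '[[[0,0,0.0017],[0,0,0],0]]' | grep -E "pos|ft_"; done;  python3 -m jog '[[[0,0,0.02],[0,0,0],0],[[0,0,0],[0,0,0],0]]'
```

```text
position: [0.5675, -0.2624, 0.0582]
ft_force: [-3.5, 1.4, 3.8]
position: [0.5673, -0.2623, 0.0599]
ft_force: [-1.4, 1.1, 3.6]
position: [0.5672, -0.2621, 0.0614]
ft_force: [-0.2, 0.6, 0.5]
position: [0.5672, -0.2622, 0.0629]
ft_force: [0.6, -0.1, -0.0]
clock: 4.5
position: [0.5676, -0.2624, 0.0846]
ee_rot: [1.0, -0.021, 0.004, 0.002]
ft_force: [0.1, -0.4, 0.4]
grip_width: -0.0
```

View pics/scene2.png

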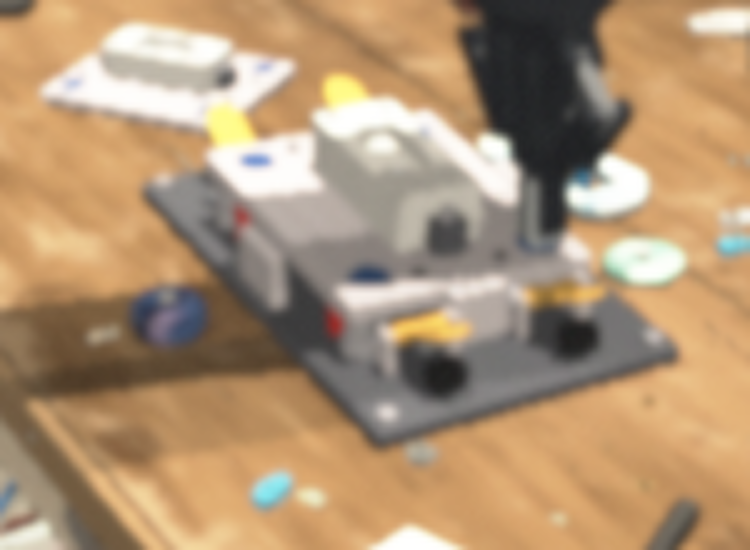

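The corner came back up (contact until z 61.4 mm), so corner_2 is the one that gives. The image shows the tip on the far right spot (540,243), beside tab_2 (565,295). Now tab_2.

```bash
python3 -m jog '[[[-0.009,-0.03,0],[0,0,0],0],[[-0.008,-0.03,0],[0,0,0],0],[[0,0,0],[0,0,0],0]]'
```

```text
clock: 4.88
position: [0.5507, -0.3237, 0.0857]
ee_rot: [1.0, -0.02, 0.005, 0.002]
ft_force: [-0.4, 0.4, 0.1]
grip_width: 0.001
```

```bash
python3 -m jog '[[[0,-0.001,-0.010],[0,-0.008,0],0],[[0,0,0],[0,0,0],0]]'; for i in 1 2 3 4 5 6; do python3 -m jog '[[[0,0,-0.002],[0,0,0],0]]' | grep -E "pos|ft_"; done
```

```text
clock: 5.12
position: [0.551, -0.3231, 0.0748]
ee_rot: [1.0, -0.02, 0.009, 0.001]
ft_force: [1.3, 0.7, 0.9]
grip_width: 0.002
position: [0.5516, -0.3222, 0.0728]
ft_force: [0.3, -0.2, -0.8]
position: [0.5517, -0.3217, 0.0706]
ft_force: [-0.2, -0.9, -0.5]
position: [0.5519, -0.3213, 0.0685]
ft_force: [-0.6, -0.5, 0.1]
position: [0.552, -0.3212, 0.0664]
ft_force: [0.8, -0.1, 0.0]
position: [0.5521, -0.3212, 0.0643]
ft_force: [0.3, -0.8, 0.5]
position: [0.5522, -0.3214, 0.0624]
ft_force: [-2.2, -0.2, 7.0]
```

```bash
python3 -m jog '[[[-0.001,-0.003,0.002],[0,0.018,0],0],[[0,0,0],[0,0,0],0]]';  for i in 1 2 3 4 5 6; do python3 -m jog '[[[0,0,-0.003],[0,0,0],0]]' | grep -E "pos|ft_"; done
```

```text
clock: 6.12
position: [0.5512, -0.3246, 0.0646]
ee_rot: [1.0, -0.018, 0.0, 0.001]
ft_force: [-0.3, 0.0, 1.2]
grip_width: 0.001
position: [0.5514, -0.3253, 0.0622]
ft_force: [-2.0, -1.2, 7.0]
position: [0.5514, -0.3263, 0.0597]
ft_force: [-3.1, -2.1, 6.2]
position: [0.5513, -0.3272, 0.0572]
ft_force: [-2.5, -0.5, 6.2]
position: [0.5512, -0.3278, 0.0547]
ft_force: [-1.7, 0.7, 5.9]
position: [0.5512, -0.3283, 0.052]
ft_force: [-1.6, 0.5, 5.6]
position: [0.5511, -0.3287, 0.0494]
ft_force: [-2.1, 0.4, 5.8]
```

```bash
for i in 1 2 3 4 5; do python3 -m jog '[[[0,0.0007,-0.002],[0,0,0],0]]' | grep -E "pos|ft_"; done
```

```text
position: [0.5511, -0.3286, 0.0477]
ft_force: [-2.2, -1.5, 6.7]
position: [0.5513, -0.3287, 0.0472]
ft_force: [-7.4, 1.8, 21.6]
position: [0.5513, -0.3287, 0.0471]
ft_force: [-10.3, 3.1, 22.8]
position: [0.5513, -0.3287, 0.0472]
ft_force: [-9.1, 2.8, 19.6]
position: [0.5513, -0.3286, 0.0472]
ft_force: [-8.0, 2.9, 18.5]
```

Tab_2 hit a hard stop at tip height 28.2 mm, which is flat. I'll lift straight up, back away and look.

```bash
python3 -m jog '[[[0,0,0.01],[0,0,0],0],[[0,0,0.04],[0,0,0],0],[[0,0,0.05],[0,0,0],0],[[0,0,0.05],[0,0,0],0],[[-0.03,-0.05,0.02],[0,0,0],0]]'; python3 -m jog '[[[-0.04,-0.05,0],[0,0,0],0],[[-0.04,-0.05,0],[0,0,0],0],[[-0.04,-0.05,0],[0,0,0],0],[[-0.04,-0.05,0],[0,0,0],0],[[0,0,0],[0,0,0],0]]'
python3 - <<'E'
from h import *
for n in ["scene","top"]:
    p,d=cams.camera(n);c=(p[170:280,180:330] if n=="scene" else p[140:270,130:290+100])
    cv2.imwrite(f"pics/{n}3.png",cv2.resize(c[:,:,::-1],None,fx=(5 if n=="scene" else 3),fy=(5 if n=="scene" else 3),interpolation=cv2.INTER_CUBIC))
E
```

```text
clock: 8.12
position: [0.5225, -0.3733, 0.2209]
ee_rot: [1.0, -0.017, 0.002, 0.005]
ft_force: [0.7, -1.1, -0.9]
grip_width: 0.002
clock: 8.75
position: [0.359, -0.5762, 0.2242]
ee_rot: [1.0, -0.019, 0.003, 0.008]
ft_force: [1.9, 1.2, -0.9]
grip_width: 0.0
```

View pics/scene3.png

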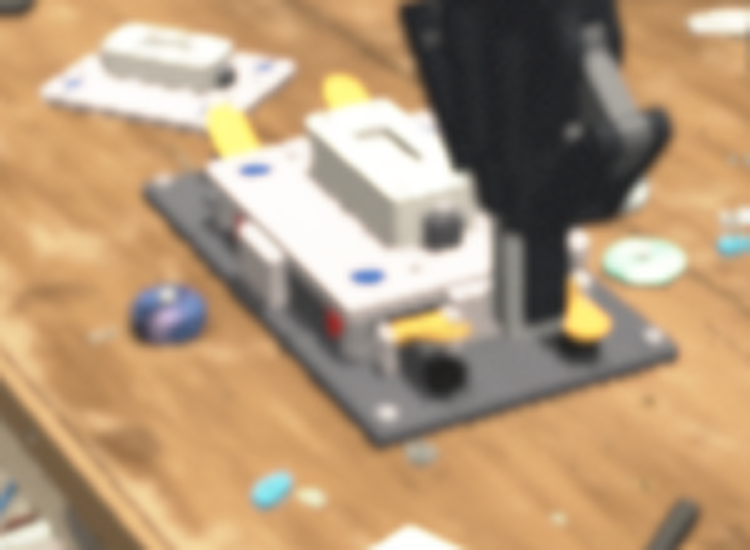

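View pics/top3.png

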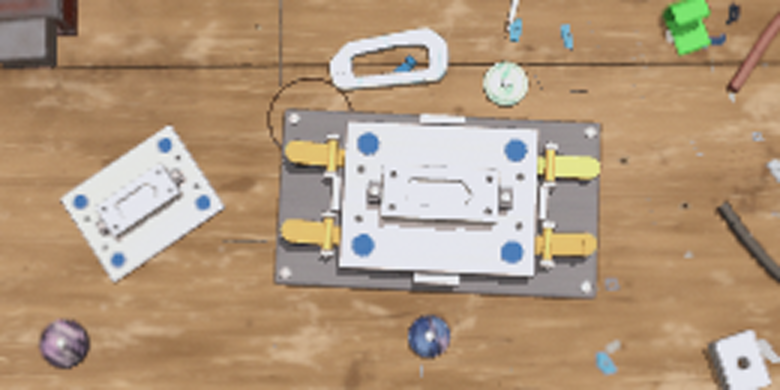

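Tab_2 (top crop ~(580,167)) now looks different from the other three, and the bystanders haven't moved. I'll check the tab heights with depth before handing in.

```bash
python3 - <<'E'
from h import *
d0=np.load("top0.npy");p,d1=cams.camera("top");p0=cv2.imread("pics/top0.png")
V=cams.camera_model("top")["view"];C=-V[:3,:3].T@V[:3,3]
ctr=np.array([.52230,-.19600]);th=-.0521;R=np.array([[np.cos(th),-np.sin(th)],[np.sin(th),np.cos(th)]])
for i,b in enumerate([(35,127),(35,-127),(-35,-127),(-35,127)]):
    q=R@(np.array(b)/1000)+ctr;o=[]
    for d in (d0,d1):
        u,v=np.round(w2px("top",[*q,.035])).astype(int);z=np.median(d[v-1:v+2,u-2:u+3])
        a=px2w("top",(u,v),0.);D=V[:3,:3]@a+V[:3,3];P=C+(a-C)*z/D[2];o.append(round(P[2]*1000,1))
    print("tab",i+1,o)
print(sensors.get_obs()["ft_force"])
E
```

```text
tab 1 [np.float64(42.9), np.float64(43.1)]
tab 2 [np.float64(42.3), np.float64(28.9)]
tab 3 [np.float64(42.5), np.float64(41.6)]
tab 4 [np.float64(45.4), np.float64(45.4)]
[ 1.4814267  -0.49995648  0.36820819]
```

```bash
python3 -c "
from workcell import manip; print(manip.hand_in())"
```

```text
the job is handed in; nothing more can be done
None
```

The rocking corner is corner_2 (far right), and its shim, tab_2, is now pressed flat. I handed the job in at about 9 s on the robot clock.

- **Finding the corner:** corner_2 was the first spot I pressed. It sank about 5 mm under 3–9 N, met a hard stop, and came back up when released. I did not press the other three corners.
- **Pressing the tab:** tab_2 went down at about 6–7 N until it stopped hard at a fingertip height of 28.2 mm. The peak force I read was about 25 N. I then lifted straight up and backed the arm away.
- **Last checks:** depth readings put the tab_2 press point at 28.9 mm, down from 42.3 mm. Tabs 1, 3 and 4 changed by less than 1 mm and still stand. The last pictures show the plate in place and no bystander visibly moved.

I did not press corner_2 again with the shim flat, because that could have levered the tab back up. No check failed or disagreed.

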